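# Slide the tortilla press to its working station and hold it open

### The job

With the tortilla press still shut, push its carriage to the robot's left along the countertop slide until it drops into the working-station notch, where the pointer at the back of the carriage lines up with the upright steel lug. Then lift the press's top plate by its handle loop to 60 degrees above level (within 6 degrees) and finish while still holding it there, motionless: the plate falls shut by itself, so do not let go of it or let it slam. Leave all the other kitchen things undisturbed.

Things in the scene. Friction and masses are not known exactly. Their poses are not given: they have to be found in the camera images.
- slide_base: Fixed wooden slide board, 300 mm (its x) by 620 mm (its y) by 8 mm, with two aluminium rails along its y. Origin: centre of its underside, on the countertop. Its x axis points away from the robot, its y axis points to the robot's left and is the sliding direction, z up; it may be yawed about 0.22 rad either way.
- carriage (a joint): Travel of the press carriage along slide_base +y, m: 0 parked notch, 0.18 working notch, hard stop 0.22; starts at 0.02 to 0.08. Carriage: wooden board 230 (x) by 220 mm (y), top 36 mm above the counter, centre at slide_base x 0, y -0.11 + travel. Slides with 1.5 N friction; a sprung ball takes 5 to 6 N over a bump 7 mm before and after a notch and centres the carriage from within 4 mm.
- push_post (a point): Point, 68 mm above the counter, on the axis of the upright dark wooden post for pushing the carriage: diameter 22 mm, 36 to 88 mm above the counter, at the carriage's near right corner (slide_base x -0.085, 93 mm to the right of the carriage's centre); the press's round plates are 36 mm away. Push on its right (-y) side.
- press_lid (a joint): Opening angle of the press's round aluminium top plate, rad: 0 shut and level, 1.047 is 60 degrees above level, stop at 1.45. Hinged on its far side, about an axis along the slide's y; the near edge swings up and away from the robot. Whole plate 0.65 to 1 kg; no spring or catch: it falls shut from every angle.
- lid_bar (a point): Middle of the top plate's handle bar: round, 12 mm thick, 104 mm long along slide_base y, the near side of a flat aluminium loop sticking out of the plate's near edge. Clear gap from bar to plate edge 41 mm, between the loop's arms 92 mm. Shut: 75 mm above the counter, level with the hinge, 39 mm or more free below.
- lid_hinge (a point): Middle of the hinge axis of the top plate, 75 mm above the countertop. The bar's middle lies 222 mm from it, straight towards the robot side (slide's -x) when shut; at opening angle a the bar is at 222 mm x cos a towards -x and 222 mm x sin a above the hinge. It moves along with the carriage.
- station_lug (a point): Top of the upright steel lug, 10 mm wide and 50 mm tall, fixed at the slide's far edge beside the working station.
- pointer_tip (a point): Tip of the small steel pointer at the middle of the carriage's far edge; in the working notch its y on the slide equals the lug's.
- salt_cellar: Bystander: white ceramic salt cellar with lid, 72 mm across, 58 mm tall, on the left end of the slide board, beyond the carriage's travel. Origin under its centre.
- sauce_dish: Bystander: small terracotta dish, 60 mm across, 28 mm tall, on the right end of the slide board. Origin under its centre.
- jar: Bystander: glass jar with steel screw lid, 84 mm across, 130 mm tall, to the left. Origin under its centre.
- spatula: Bystander: yellow silicone spatula, 260 mm long, lying between robot and slide, left. Origin under its middle.
- stirring_spoon: Bystander: wooden spoon, 240 mm long, lying between robot and slide, right. Origin under its middle.
- clay_mug: Bystander: terracotta mug, 80 mm across, 85 mm tall, to the left. Origin under its centre.
- reamer: Bystander: wooden citrus reamer, 94 mm across, 50 mm tall, to the right. Origin under its centre.

How it is judged:
On the way:
1. the carriage sits in the working-station notch (travel 0.18 m within 4 mm) with the press shut (value of joint carriage between 0.176 and 0.184 m and value of joint press_lid below 0.1 rad), for 0.3 s.
At the end, for the whole second after the job is handed in: The carriage is in the working notch (travel 0.18 m within 4 mm), the top plate stands 60 degrees open (within 6 degrees) and still (under 0.05 rad/s), and the robot's fingers carry it (contact force with it over 0.8 N); no other thing has moved more than 20 mm (value of joint carriage between 0.176 and 0.184 m and value of joint press_lid between 0.942 and 1.152 rad and velocity of joint press_lid between -0.05 and 0.05 rad/s and contact force between the fingers and press_lid above 0.8 N); the arm keeps its last pose, push and grip.
It fails at once if the press is opened while its carriage is still short of the working notch (value of joint press_lid above 0.15 rad and value of joint carriage below 0.17 m).
It fails at once if the top plate is dropped (falls shut faster than 5 rad/s) (velocity of joint press_lid below -5 rad/s).
It fails at once if another kitchen thing is shifted more than 20 mm (distance of any of salt_cellar, sauce_dish, jar, spatula, stirring_spoon, clay_mug, reamer from where it was at the start of the episode above 0.02 m).
It also fails if it takes over 58 s, if anything falls off the work surface, if the arm or the gripper's body presses on something with over 40 N, if the wrist force passes 120 N, or if a joint passes its speed limit or range.

### The arm

A 6-joint arm with a two-finger parallel gripper is mounted at the origin on the work surface. World frame = base frame: x ahead of the robot, y to its left, z up, the work surface at z = 0. Lengths are in m, angles in rad, forces in N, time in s.
With the tool pointing down it reaches from about 0.3 to 0.775 m from the base axis. Payload 14.6 kg.
Tool frame: the origin (TCP) lies at the very end of the fingers, on their centre line; the grasp point (between the pads) lies 19 mm behind it; z points along the fingers, y is the line along which they close (so a half turn about z gives the same grasp; the last joint's range is limited). The gripper opens to 94 mm and grips with 3 to 60 N. Pads are 16 mm wide; open, the fingers measure 119 mm over their backs; the gripper's body (75 mm by 177 mm) begins 78 mm behind the grasp point.
Start: joints at [1.04, 0.3, 1.521, -0, 1.321, -0.067], TCP at [0.246, 0.492, 0.205] pointing down, gripper open.
Joint ranges: [-3.03, 3.03], [-0.79, 2.21], [0.23, 2.52], [-1.04, 4.18], [0, 3.07], [-2.55, 2.55]. Speed limits (rad/s): [2.22, 2.22, 2.57, 3.14, 3.14, 3.14].

### API

Orientations are given as a unit quaternion [x, y, z, w].
In Python, from bench import ctrl gives the robot as it stands.
- The arm moves only by the tool move_arm, never from a script. Its argument "deltas" is text: rows parted by semicolons, each of 7 numbers parted by spaces: the turn, a rotation vector about the tool's x, y, z in rad, then the shift along the tool's x, y, z in mm, then the gripper command: -1 is shut, 1 is fully open, values between are in proportion. A call has 1 to 20 rows; each row is the pose to reach, as a shift and turn from the pose commanded when the call began, along the tool's axes at that moment; what a row does not reach only later rows make up. A row lasts 1/12 s, in which the tool goes at most 41.7 mm and 7.16 degrees, less where a joint would pass 70% of its speed; a pose out of reach is approached as far as the arm can. A call with a gripper value outside its range is refused whole. The fingers move at their own pace and stop on an object; the grip force is fixed at half the most. Time passes only in rows, so rows that repeat a pose let the fingers close. It gives the time, the measured TCP pose, the force, the opening and the grip force at its end, in the units of the state.
- ctrl.get_obs(): the state, without advancing time (a new reading comes with each control period).
- ctrl.camera(name): name is "scene" or "top"; returns a dict with "frame" (480x640x3 uint8, blue, green, red), "vertical_fov" (degrees; the focal length in pixels is half the picture's height over the tangent of half this angle, whatever the lens; pixels are square), "cx", "cy" (the principal point, pixels), "dist" ([k1, k2, p1, p2, k3] as OpenCV has them; the pictures are not rectified), "rvec" (rotation vector, rad) and "tvec" (3), from world to camera coordinates, as OpenCV has them. Camera axes: x right, y down, z forward; pixel columns grow to the right and rows downward; lengths in m; the calibration is good to about 2 mm. A picture is of the moment at which its call begins. There is no depth.
- ctrl.job_done(): hands the job in; it is judged then, once.
The state is a dict: "time": time; "q": joint angles; "joint_velocities": joint speeds; "effort": joint torques, N m; "position": TCP position; "eef_rot": TCP orientation; "contact_force": force on the tool from outside, world axes, zero at the start; "wrist_torque": the same for the moment, N m; "gripper_width": finger opening in m; "grasp_force": force on a finger pad.
Only numpy, scipy, OpenCV 4.12 (cv2) and the standard library are available. Lean on these libraries where they do the work, as an engineer would, in place of code of your own. Each camera call takes 0.05 s, during which the arm holds its last target. There are 200 camera calls.

## Working session

There is one attempt and no reset: what is moved stays moved. The work goes in short steps, Python scripts to look and compute and a tool call to move; the robot and the scene stay as the last step left them, time stands still between calls to the robot, and variables do not carry over. Pictures are saved under pics/ and viewed, at most 10 in all, crops included, and the job is handed in when it is done.

Besides the shell and the picture viewer there is one more tool, called after "Call:" in YAML: its name, and indented under it one key for each argument. move_arm: Moves the arm, as the interface text tells. Its arguments: {"type":"object","properties":{"deltas":{"type":"string"}},"required":["deltas"]}

```bash
mkdir -p pics; ls
cat > h.py <<'E'
import numpy as np, cv2
from bench import ctrl
from scipy.spatial.transform import Rotation as R
def K(c):
    f=240/np.tan(np.radians(c["vertical_fov"])/2)
    return np.array([[f,0,c["cx"]],[0,f,c["cy"]],[0,0,1.]])
def ray(c,uv):
    n=cv2.undistortPoints(np.array([[uv]],float),K(c),np.array(c["dist"],float)).ravel()
    M=cv2.Rodrigues(np.array(c["rvec"],float))[0]; o=-M.T@np.array(c["tvec"],float).ravel()
    return o, M.T@np.array([n[0],n[1],1])
def onz(c,uv,z):
    o,d=ray(c,uv); return o+d*(z-o[2])/d[2]
def px(c,P):
    return cv2.projectPoints(np.array(P,float).reshape(-1,3),np.array(c["rvec"],float),np.array(c["tvec"],float),K(c),np.array(c["dist"],float))[0].reshape(-1,2)
def snap(n,f):
    c=ctrl.camera(n); cv2.imwrite(f,c["frame"]); return c
E
python3 - <<'E'
from h import *
import pickle
for n in("scene","top"):
    c=snap(n,f"pics/{n}0.png"); pickle.dump(c,open(n+"0.pkl","wb")); print(n,ray(c,(320,240)))
print(ctrl.get_obs())
E
```

```text
pics
scene (array([ 1.26740877, -0.12707565,  1.24772054]), array([-0.52298764,  0.11427572, -0.84475955]))
top (array([0.31196383, 0.04861669, 1.61564418]), array([ 0.14647832, -0.01098709, -0.98945689]))
{'time': 0.1, 'q': array([ 1.04040291e+00,  3.00428689e-01,  1.52151431e+00, -1.41451399e-05,
        1.32067505e+00, -6.65874104e-02]), 'joint_velocities': array([ 0.0004548 , -0.00129972,  0.00086093, -0.00083334,  0.00067547,
       -0.00133828]), 'effort': array([ 1.00490135e-03, -5.32636678e+01, -3.53284228e+01,  7.09594740e-02,
        2.34415079e-02, -1.11057741e-04]), 'position': array([0.2459296 , 0.49169908, 0.20493783]), 'eef_rot': array([ 2.29828261e-01,  9.73231066e-01, -4.92038159e-04, -1.44223194e-04]), 'contact_force': array([ 0.02519894, -0.47095139, -0.07524018]), 'wrist_torque': array([-0.02463928,  0.03829772, -0.02406074]), 'grasp_force': 0.0, 'gripper_width': 0.0940426748638447}
```

View pics/scene0.png

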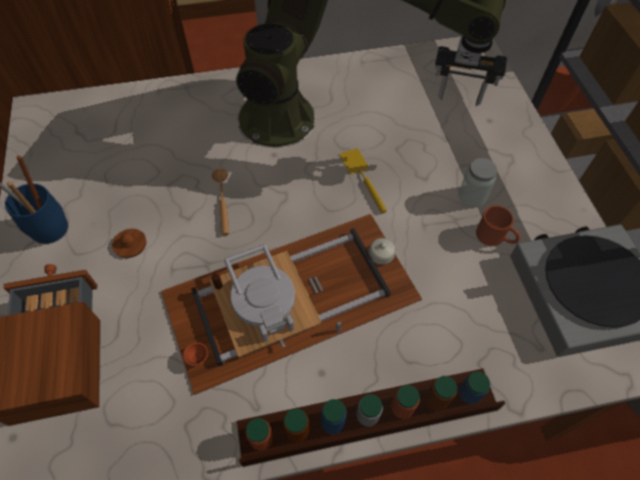

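View pics/top0.png

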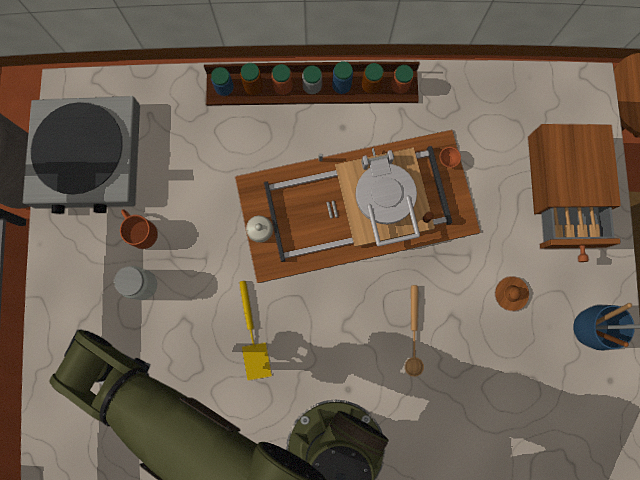

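Top view: board corners are near (236,178), (455,131), (481,232) and (258,281). The post is at about (427,217), and the handle bar runs from (376,243) to (418,234). I'll enlarge both views to refine these.

Run:
```python
from h import *
import pickle
t=pickle.load(open("top0.pkl","rb")); s=pickle.load(open("scene0.pkl","rb"))
# board mask by colour within ROI, min-area rect of world points
f=t["frame"]; hsv=cv2.cvtColor(f,cv2.COLOR_BGR2HSV)
m=((hsv[...,0]<16)&(hsv[...,1]>110)).astype(np.uint8); m[:110]=0; m[300:]=0; m[:,:225]=0; m[:,500:]=0
m=cv2.morphologyEx(m,cv2.MORPH_OPEN,np.ones((3,3)))
cs=max(cv2.findContours(m,0,2)[0],key=cv2.contourArea)
h=cv2.convexHull(cs)[:,0]
W=np.array([onz(t,p,.008)[:2] for p in h.astype(float)],np.float32)
r=cv2.minAreaRect(W*1000); print(r); print(cv2.boxPoints(r))
for p in [(236,178),(455,131),(481,232),(258,281)]: print(onz(t,p,.008)[:2])
a=cv2.resize(f[125:255,330:490],None,fx=5,fy=4.6,interpolation=cv2.INTER_CUBIC)
cv2.imwrite("pics/topc.png",a[:598,:800])
b=cv2.resize(s["frame"][230:370,180:340],None,fx=5,fy=4.28,interpolation=cv2.INTER_CUBIC)
cv2.imwrite("pics/scc.png",b[:598])
```

```text
((647.8402709960938, -72.86154174804688), (299.3334655761719, 621.7640380859375), 11.89982795715332)
[[ 437.2857   200.47804]
 [ 565.4942  -407.92407]
 [ 858.39484 -346.2011 ]
 [ 730.18634  262.201  ]]
[0.72513925 0.25839062]
[ 0.85253728 -0.35247098]
[ 0.56519476 -0.40748685]
[0.44195357 0.1975787 ]
```

View pics/topc.png

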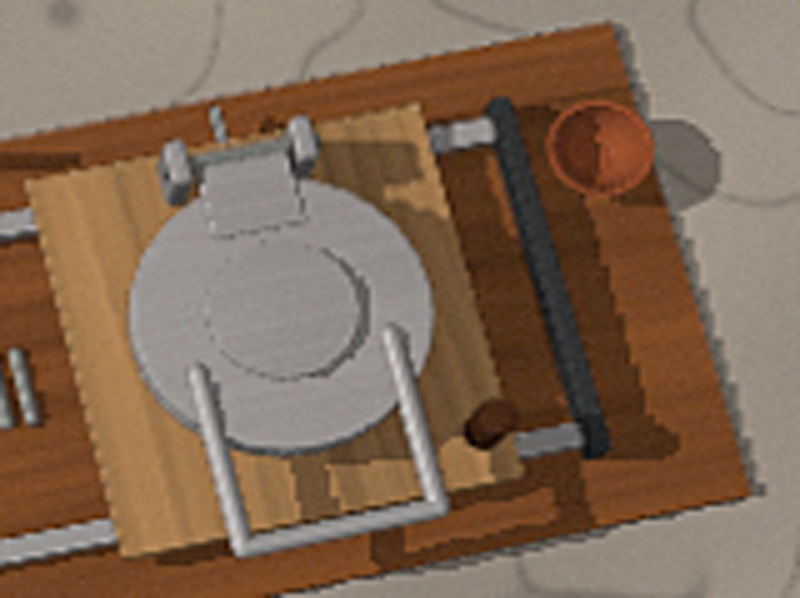

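View pics/scc.png

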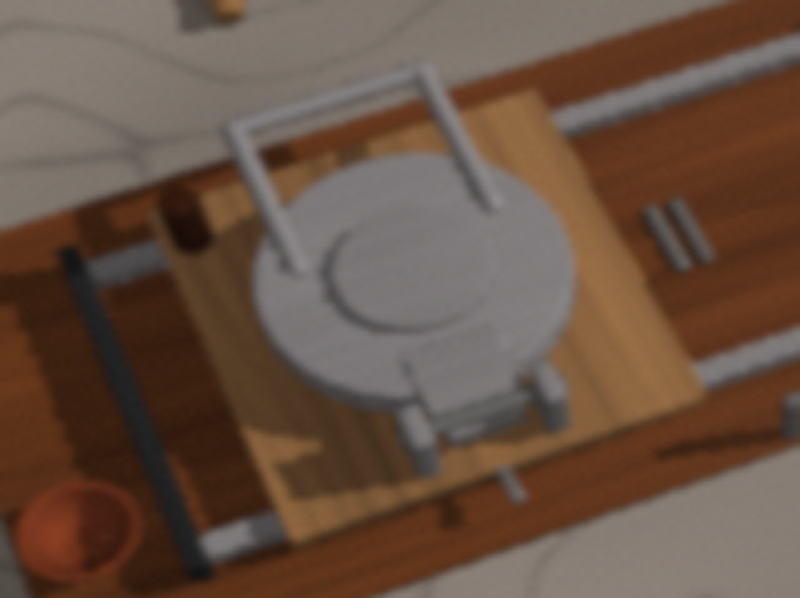

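```bash
cat >> h.py <<'E'
O=np.array([.6478,-.0729]); yaw=.2077
Rz=np.array([[np.cos(yaw),-np.sin(yaw)],[np.sin(yaw),np.cos(yaw)]])
def loc(p): return (Rz.T@(np.array(p[:2])-O)).round(4)
def wld(x,y): return O+Rz@np.array([x,y])
E
python3 - <<'E'
from h import *
import pickle
t=pickle.load(open("top0.pkl","rb")); s=pickle.load(open("scene0.pkl","rb"))
T=lambda u,v:(330+u/5-.4,125+v/4.6-.4)
S=lambda u,v:(180+u/5-.4,230+v/4.28-.4)
for n,u,v,z in [("barL",240,545,.075),("barR",440,505,.075),("carr FL",28,182,.036),("FR",417,105,.036),("NL",122,553,.036),("NR",522,475,.036),("post top",498,410,.088),("pointer",216,108,.04)]:
    print("T",n,loc(onz(t,T(u,v),z)))
for n,u,v,z in [("barR",235,132,.075),("barL",428,70,.075),("carr FL",702,395,.036),("FR",293,540,.036),("NL",540,92,.036),("NR",158,212,.036),("post top",178,195,.088),("pointer",518,498,.04)]:
    print("S",n,loc(onz(s,S(u,v),z)))
for p in [(243,283),(255,378),(413,287),(413,367)]: print(onz(t,p,.01))
print(loc(onz(t,(320,157),.05)),loc(onz(s,(338,327),.05)), loc(onz(t,(450,157),.028)),loc(onz(t,(259,228),.05)))
E
```

```text
T barL [-0.1245 -0.0185]
T barR [-0.1254 -0.1252]
T carr FL [0.1144 0.0368]
T FR [ 0.1142 -0.1811]
T NL [-0.1107  0.0382]
T NR [-0.1136 -0.1805]
T post top [-0.0813 -0.1655]
T pointer [ 0.135  -0.0727]
S barR [-0.1224 -0.1218]
S barL [-0.1235 -0.0151]
S carr FL [0.1158 0.0366]
S FR [ 0.1168 -0.1786]
S NL [-0.1079  0.0399]
S NR [-0.1087 -0.1745]
S post top [-0.0853 -0.1621]
S pointer [ 0.1389 -0.071 ]
[0.43693305 0.23742108 0.01      ]
[0.18785645 0.20605668 0.01      ]
[ 0.41954178 -0.21463554  0.01      ]
[ 0.20971582 -0.20748498  0.01      ]
[0.1391 0.0734] [0.1514 0.069 ] [ 0.068  -0.2759] [-0.0139  0.2727]
```

```bash
cat >> h.py <<'E'
def go(xl,yl,z,st=None):
    """tool-frame delta to local (xl,yl), height z, tool down with tool y along slide x"""
    o=ctrl.get_obs(); R0=R.from_quat(o["eef_rot"])
    ex=np.array([np.cos(yaw),np.sin(yaw),0]); ez=np.array([0,0,-1.]); 
    Rt=R.from_matrix(np.c_[np.cross(ex,ez),ex,ez]); p=np.r_[wld(xl,yl),z]
    return (R0.inv()*Rt).as_rotvec().round(4), (R0.inv().apply(p-o["position"])*1000).round(1), p.round(3)
def here():
    o=ctrl.get_obs(); print(o["time"],loc(o["position"]),o["position"][2].round(4),"F",o["contact_force"].round(2),"Fl",(Rz.T@o["contact_force"][:2]).round(2),o["gripper_width"],o["grasp_force"])
E
python3 - <<'E'
from h import *
import pickle
t=pickle.load(open("top0.pkl","rb"))
for u,v in [(500,100),(595,445)]: print(loc(onz(t,(330+u/5-.4,125+v/4.6-.4),.03)))
print(go(-.085,-.197,.2)); here()
E
```

```text
[ 0.1089 -0.2281]
[-0.1044 -0.2249]
(array([-1.000e-03,  4.000e-04,  8.993e-01]), array([-668. , -532.3,    5.4]), array([ 0.605, -0.283,  0.2  ]))
0.1 [-0.2768  0.6353] 0.2049 F [ 0.03 -0.47 -0.08] Fl [-0.07 -0.47] 0.0940426748638447 0.0
```

Call:
move_arm:
  deltas: "0 0 0.9 -668 -532 5 -1;0 0 0.9 -668 -532 5 -1;0 0 0.9 -668 -532 5 -1;0 0 0.9 -668 -532 5 -1;0 0 0.9 -668 -532 5 -1;0 0 0.9 -668 -532 5 -1;0 0 0.9 -668 -532 5 -1;0 0 0.9 -668 -532 5 -1;0 0 0.9 -668 -532 5 -1;0 0 0.9 -668 -532 5 -1;0 0 0.9 -668 -532 5 -1;0 0 0.9 -668 -532 5 -1;0 0 0.9 -668 -532 5 -1;0 0 0.9 -668 -532 5 -1;0 0 0.9 -668 -532 5 -1;0 0 0.9 -668 -532 5 -1;0 0 0.9 -668 -532 5 -1;0 0 0.9 -668 -532 5 -1;0 0 0.9 -668 -532 5 -1;0 0 0.9 -668 -532 5 -1"

```text
time: 1.77
position: [0.5971, -0.266, 0.2001]
eef_rot: [0.63, 0.776, -0.0, -0.0]
contact_force: [-0.5, 0.6, 0.0]
gripper_width: 0.0004
grasp_force: 0.0
```

Run:
```python
from h import *
here(); print(go(-.085,-.197,.1)); print(ctrl.get_obs()["q"].round(2))
```

```text
1.7667 [-0.0894 -0.1785] 0.2001 F [-0.53  0.58  0.03] Fl [-0.4   0.68] 0.0003684219909388961 0.0
(array([-0.0004, -0.0004, -0.0009]), array([-18.5,   4.5, 100.1]), array([ 0.605, -0.283,  0.1  ]))
[-0.48  0.54  1.2   0.    1.41 -0.68]
```

Call:
move_arm:
  deltas: "0 0 0 -18 4 0 -1;0 0 0 -18 4 0 -1;0 0 0 -18 4 0 -1"

```text
time: 2.02
position: [0.6041, -0.2812, 0.1994]
eef_rot: [0.631, 0.776, -0.0, -0.001]
contact_force: [0.3, -0.7, 0.5]
gripper_width: 0.0003
grasp_force: 0.0
```

Run:
```python
from h import *
here(); print(go(-.085,-.197,.058))
```

```text
2.0167 [-0.0857 -0.1948] 0.1994 F [ 0.35 -0.65  0.54] Fl [ 0.21 -0.71] 0.0003351180136108686 0.0
(array([-0.0013, -0.0012, -0.0018]), array([ -2.3,   0.9, 141.4]), array([ 0.605, -0.283,  0.058]))
```

Call:
move_arm:
  deltas: "0 0 0 -2 0 40 -1;0 0 0 -2 0 80 -1;0 0 0 -2 0 110 -1;0 0 0 -2 0 130 -1;0 0 0 -2 0 141 -1;0 0 0 -2 0 141 -1;0 0 0 -2 0 141 -1"

```text
time: 2.6
position: [0.6052, -0.2822, 0.0607]
eef_rot: [0.63, 0.777, 0.0, 0.0]
contact_force: [-0.9, -0.2, 0.3]
gripper_width: 0.0002
grasp_force: 0.0
```

Run:
```python
from h import *
here(); snap("top","pics/top1.png")
a=cv2.imread("pics/top1.png")[130:260,330:490]; cv2.imwrite("pics/top1c.png",cv2.resize(a,None,fx=5,fy=4.6,interpolation=cv2.INTER_CUBIC))
```

```text
2.6 [-0.0849 -0.196 ] 0.0607 F [-0.86 -0.17  0.33] Fl [-0.87  0.01] 0.0002452513751898472 0.0
```

View pics/top1c.png

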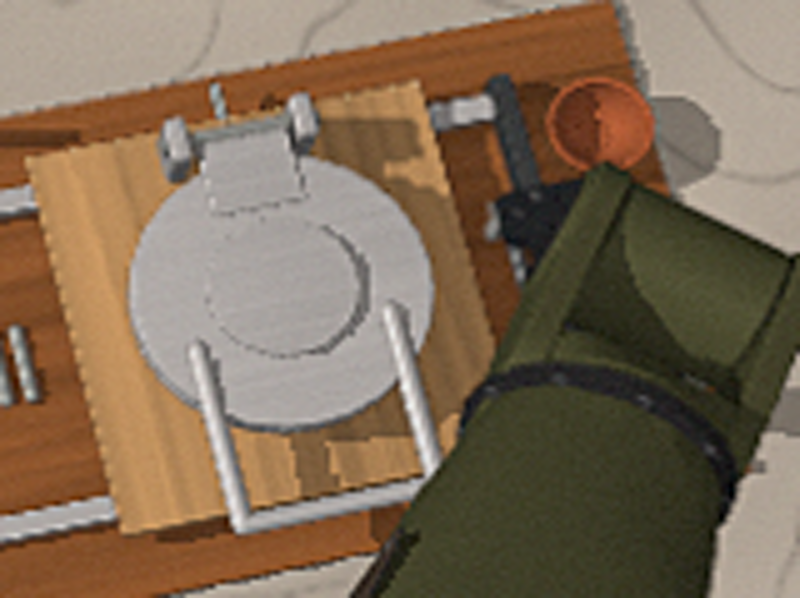

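The top crop shows the carriage hasn't moved (pointer at 216,90), and the arm is right of the post with no contact yet. I'll push most of the way now.

Call:
move_arm:
  deltas: "0 0 0 6 0 0 -1;0 0 0 12 0 0 -1;0 0 0 18 0 0 -1;0 0 0 26 0 0 -1;0 0 0 35 0 0 -1;0 0 0 45 0 0 -1;0 0 0 55 0 0 -1;0 0 0 65 0 0 -1;0 0 0 75 0 0 -1;0 0 0 85 0 0 -1;0 0 0 95 0 0 -1;0 0 0 104 0 0 -1;0 0 0 111 0 0 -1;0 0 0 116 0 0 -1;0 0 0 119 0 0 -1;0 0 0 120 0 0 -1;0 0 0 120 0 0 -1;0 0 0 120 0 0 -1"

```text
time: 4.15
position: [0.5801, -0.1655, 0.0594]
eef_rot: [0.63, 0.776, -0.0, -0.0]
contact_force: [-0.0, 0.1, 0.5]
gripper_width: 0.0004
grasp_force: 0.0
```

```bash
cat >> h.py <<'E'
def pointer(f):
    c=snap("top",f); here(); return c
E
python3 - <<'E'
from h import *
c=pointer("pics/top2.png"); print(px(c,[[*wld(.115,.07),.05]]))
a=c["frame"][130:260,260:420]; cv2.imwrite("pics/top2c.png",cv2.resize(a,None,fx=5,fy=4.6,interpolation=cv2.INTER_CUBIC))
E
```

```text
4.2 [-0.0853 -0.0767] 0.0594 F [-0.81  1.14 -0.28] Fl [-0.55  1.29] 0.0005752160842072331 0.0
[[323.2248883  165.18240577]]
```

View pics/top2c.png

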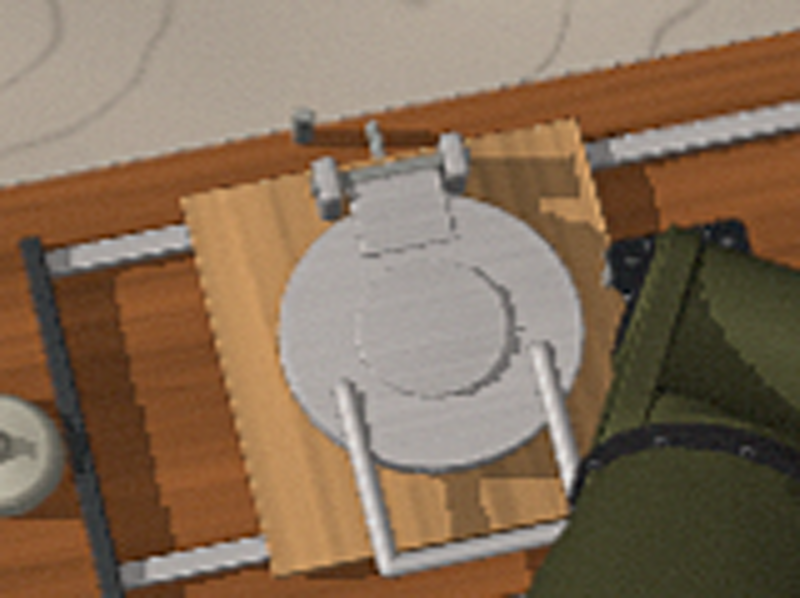

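Run:
```python
from h import *
import pickle
t=pickle.load(open("top0.pkl","rb"))
T=lambda u,v:(260+u/5-.4,130+v/4.6-.4)
for u,v,z in [(182,202,.036),(577,120,.036),(275,573,.036),(390,570,.075),(373,128,.04),(303,120,.05)]: print(loc(onz(t,T(u,v),z)))
```

```text
[0.1123 0.1456]
[ 0.1139 -0.074 ]
[-0.1119  0.145 ]
[-0.1281  0.0881]
[0.1323 0.0355]
[0.1425 0.072 ]
```

Call:
move_arm:
  deltas: "0 0 0 4 0 0 -1;0 0 0 8 0 0 -1;0 0 0 12 0 0 -1;0 0 0 16 0 0 -1;0 0 0 19 0 0 -1;0 0 0 21 0 0 -1;0 0 0 23 0 0 -1;0 0 0 24 0 0 -1;0 0 0 25 0 0 -1;0 0 0 25 0 0 -1"

```text
time: 5.03
position: [0.5751, -0.1415, 0.0596]
eef_rot: [0.63, 0.776, -0.0, 0.001]
contact_force: [0.5, -5.3, -1.7]
gripper_width: 0.0001
grasp_force: 2.9
```

Call:
move_arm:
  deltas: "0 0 0 1 0 0 -1;0 0 0 2 0 0 -1;0 0 0 2 0 0 -1"

```text
time: 5.28
position: [0.5747, -0.1399, 0.0596]
eef_rot: [0.63, 0.776, -0.0, 0.001]
contact_force: [1.6, -7.0, -1.9]
gripper_width: 0.0005
grasp_force: 3.7
```

Call:
move_arm:
  deltas: "0 0 0 1 0 0 -1;0 0 0 2 0 0 -1;0 0 0 2 0 0 -1"

```text
time: 5.53
position: [0.5743, -0.1376, 0.0596]
eef_rot: [0.63, 0.776, -0.0, 0.001]
contact_force: [0.3, -5.2, -1.0]
gripper_width: 0.0007
grasp_force: 2.4
```

```bash
cat >> h.py <<'E'
def trav(c):
    """carriage travel from light-wood far-left/right board edges along row x=+.105, top z .036"""
    f=cv2.cvtColor(c["frame"],cv2.COLOR_BGR2HSV).astype(int)
    ys=np.arange(-.2,.3,.0005); out=[]
    for xl in (.06,.07,.08):
        uv=px(c,[[*wld(xl,y),.036] for y in ys]).astype(np.float32)
        V=cv2.remap(c["frame"],uv[:,:1],uv[:,1:],1)[:,0].astype(int)
        out.append(V)
    return ys,out
E
python3 - <<'E'
from h import *
import pickle
t0=pickle.load(open("top0.pkl","rb"));c=pointer("pics/top3.png")
for cc in (t0,c):
    ys,o=trav(cc)
    for V in o:
        g=cv2.GaussianBlur(V[:,1].astype(np.float32).reshape(-1,1),(1,9),0).ravel(); d=np.gradient(g)
        i=np.where((ys>0)&(ys<.24))[0]; print(ys[i[np.argmin(d[i])]].round(4), d[i].min().round(2),end=' | ')
    print()
E
```

```text
5.5833 [-0.0853 -0.0481] 0.0596 F [ 0.33 -4.35 -1.39] Fl [-0.58 -4.33] 0.0005712826352916007 2.3219429701566696
0.038 -4.48 | 0.038 -7.35 | 0.0385 -11.89 | 
0.1745 -6.98 | 0.032 -7.04 | 0.173 -10.71 |
```

Call:
move_arm:
  deltas: "0 0 0 1 0 0 -1;0 0 0 2 0 0 -1;0 0 0 2 0 0 -1;0 0 0 2 0 0 -1"

```text
time: 5.92
position: [0.5737, -0.1349, 0.0595]
eef_rot: [0.63, 0.776, 0.0, -0.0]
contact_force: [-0.4, -1.1, -0.5]
gripper_width: 0.0004
grasp_force: 0.5
```

```bash
cat >> h.py <<'E'
def edge(cc):
    ys,o=trav(cc); r=[]
    for V in o:
        g=cv2.GaussianBlur(V[:,1].astype(np.float32).reshape(-1,1),(1,9),0).ravel(); d=np.gradient(g)
        i=np.where((ys>.14)&(ys<.24))[0]; r.append((ys[i[np.argmin(d[i])]].round(4), d[i].min().round(2)))
    return r
E
python3 - <<'E'
from h import *
c=pointer("pics/top4.png"); print(edge(c))
E
```

```text
5.9667 [-0.0853 -0.0454] 0.0595 F [ 0.    0.   -0.41] Fl [0. 0.] 0.0003882547387654453 0.4939299635589123
[(np.float64(0.1775), np.float32(-6.23)), (np.float64(0.1775), np.float32(-5.35)), (np.float64(0.176), np.float32(-8.77))]
```

Call:
move_arm:
  deltas: "0 0 0 -6 0 0 -1;0 0 0 -15 0 0 -1;0 0 0 -25 0 0 -1;0 0 0 -25 0 -30 -1;0 0 0 -25 0 -70 -1;0 0 0 -25 0 -110 -1;0 0 0 -25 0 -140 -1;0 0 0 -25 0 -140 -1"

```text
time: 6.63
position: [0.581, -0.161, 0.2066]
eef_rot: [0.63, 0.776, 0.002, 0.005]
contact_force: [0.2, -0.4, 0.2]
gripper_width: 0.0006
grasp_force: 0.0
```

Run:
```python
from h import *
c=pointer("pics/top5.png"); print(edge(c))
a=c["frame"][130:260,260:420]; cv2.imwrite("pics/top5c.png",cv2.resize(a,None,fx=5,fy=4.6,interpolation=cv2.INTER_CUBIC))
```

```text
6.6833 [-0.0843 -0.0719] 0.203 F [-0.46 -0.21 -0.07] Fl [-0.49 -0.11] 0.00046388739179634977 0.0
[(np.float64(0.1775), np.float32(-6.04)), (np.float64(0.177), np.float32(-5.79)), (np.float64(0.176), np.float32(-9.39))]
```

View pics/top5c.png

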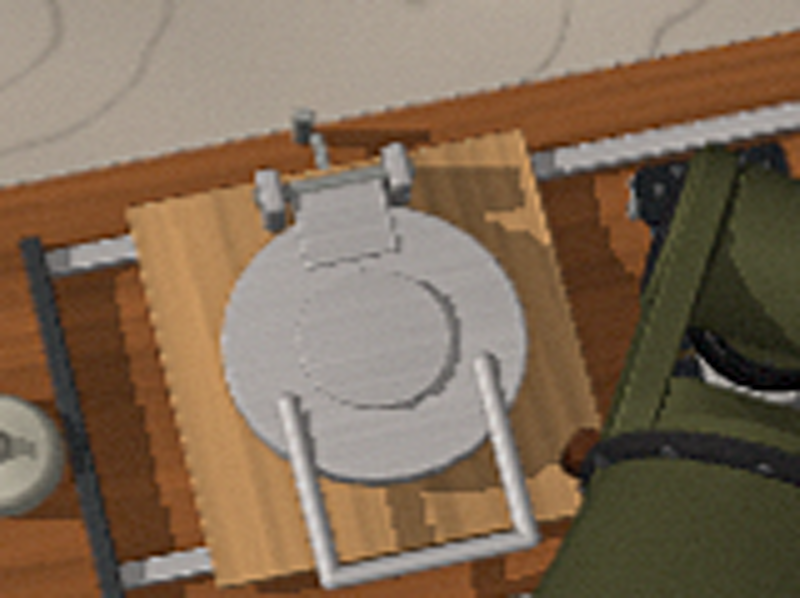

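Run:
```python
from h import *
import pickle
t=pickle.load(open("top0.pkl","rb"))
T=lambda u,v:(260+u/5-.4,130+v/4.6-.4)
for n,u,v,z in [("FL",128,212,.036),("FR",521,131,.036),("NL",219,585,.036),("ptip",317,137,.04),("ptip",317,137,.03),("lugtop",303,116,.05),("barL",328,580,.075),("barR",535,538,.075)]: print(n,loc(onz(t,T(u,v),z)))
print(edge(t))
for y in (.066,.07,.074): print(px(t,[[*wld(.13,y),.036],[*wld(.145,y),.05]]).round(1).tolist())
s=ctrl.camera("scene"); cv2.imwrite("pics/s6.png",cv2.resize(s["frame"][260:360,220:370],None,fx=5,fy=5,interpolation=cv2.INTER_CUBIC))
```

```text
FL [0.1129 0.1753]
FR [ 0.114  -0.0427]
NL [-0.1122  0.1752]
ptip [0.1336 0.0662]
ptip [0.1364 0.0654]
lugtop [0.1449 0.0715]
barL [-0.1265  0.1204]
barR [-0.127   0.0113]
[(np.float64(0.1915), np.float32(-3.45)), (np.float64(0.192), np.float32(-3.05)), (np.float64(0.146), np.float32(-3.65))]
[[323.4, 161.0], [322.2, 154.3]]
[[321.9, 161.3], [320.7, 154.7]]
[[320.5, 161.7], [319.3, 155.0]]
```

View pics/s6.png

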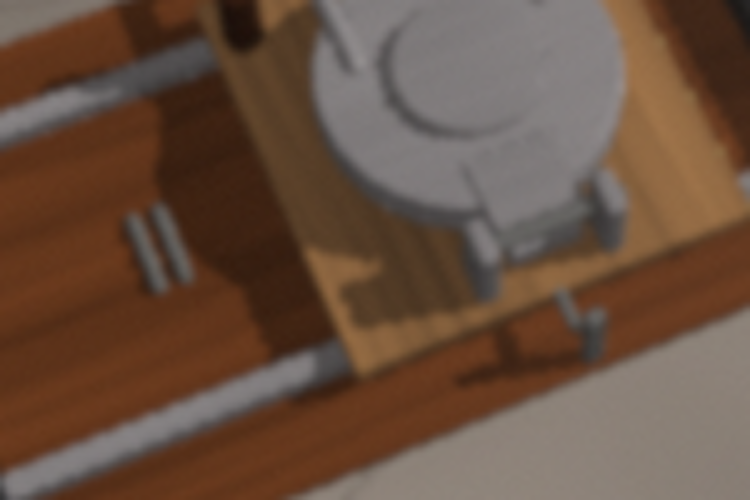

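Pointer is at y≈66 mm and lug at ≈71 mm, so the carriage looks 3–5 mm short. I'll go back and nudge it in.

Call:
move_arm:
  deltas: "0 0 0 0 0 40 -1;0 0 0 0 0 80 -1;0 0 0 0 0 115 -1;0 0 0 0 0 135 -1;0 0 0 0 0 140 -1;0 0 0 10 0 140 -1;0 0 0 18 0 140 -1;0 0 0 23 0 140 -1;0 0 0 25 0 140 -1;0 0 0 26 0 140 -1;0 0 0 27 0 140 -1;0 0 0 28 0 140 -1;0 0 0 28 0 140 -1"

```text
time: 7.82
position: [0.5732, -0.132, 0.0598]
eef_rot: [0.63, 0.776, 0.0, 0.0]
contact_force: [0.4, 0.3, 1.3]
gripper_width: 0.0005
grasp_force: 0.0
```

Run:
```python
from h import *
c=pointer("pics/top7.png"); print(edge(c))
```

```text
7.8667 [-0.0853 -0.0423] 0.0596 F [-0.48  0.94 -0.37] Fl [-0.27  1.02] 0.000758929919334952 0.0
[(np.float64(0.1805), np.float32(-8.06)), (np.float64(0.181), np.float32(-10.44)), (np.float64(0.179), np.float32(-8.06))]
```

Edge now reads 0.180 and the finger force is zero, so it's seated. I'll back off, rise and go above the bar.

Call:
move_arm:
  deltas: "0 0 0 -8 0 0 -1;0 0 0 -15 0 -30 -1;0 0 0 -15 0 -65 -1;0 0 0 -15 0 -100 -0.25;0 0 0 0 0 -100 -0.25;0 0 0 40 -15 -100 -0.25;0 0 0 80 -30 -100 -0.25;0 0 0 105 -39 -100 -0.25;0 0 0 112 -39 -100 -0.25;0 0 0 112 -39 -100 -0.25;0 0 0 112 -39 -100 -0.25"

```text
time: 8.78
position: [0.5125, -0.0309, 0.1597]
eef_rot: [0.63, 0.777, 0.0, 0.0]
contact_force: [0.8, -0.7, -0.6]
gripper_width: 0.0355
grasp_force: 0.0
```

Run:
```python
from h import *
c=pointer("pics/top8.png"); print(edge(c)); print(go(-.1245,.07,.057))
s=ctrl.camera("scene"); cv2.imwrite("pics/s8.png",cv2.resize(s["frame"][190:340,220:420],None,fx=4,fy=4,interpolation=cv2.INTER_CUBIC))
```

```text
8.8333 [-0.1237  0.0685] 0.1595 F [0.25 0.15 0.61] Fl [0.28 0.1 ] 0.03510036705841954 0.0
[(np.float64(0.1805), np.float32(-9.2)), (np.float64(0.181), np.float32(-7.89)), (np.float64(0.1815), np.float32(-8.45))]
(array([ 0.0001,  0.0002, -0.0011]), array([  1.5,  -0.8, 102.5]), array([ 0.512, -0.03 ,  0.057]))
```

View pics/s8.png

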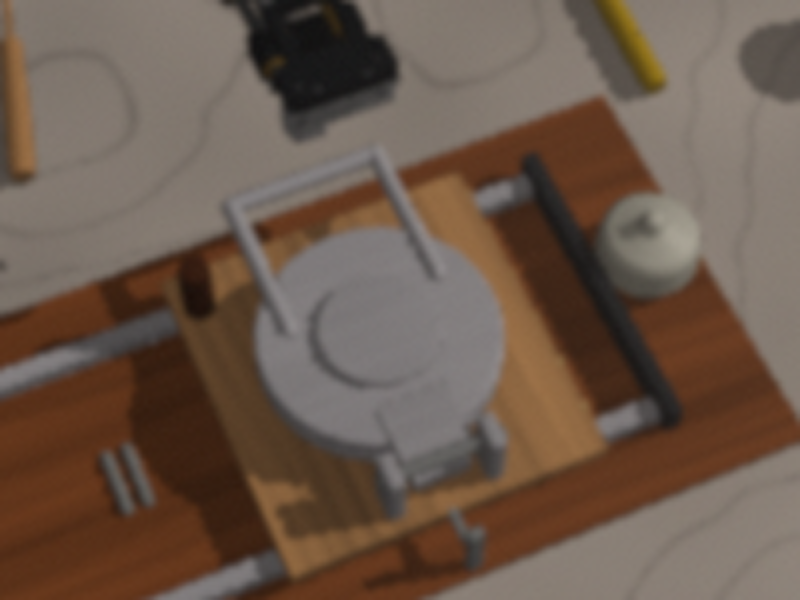

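Scene crop: the pointer at (455,520) lines up with the lug at (475,545). The bar runs (235,205)–(375,150), with the open fingers above it. I'll descend over it.

Call:
move_arm:
  deltas: "0 0 0 1 -1 20 -0.25;0 0 0 1 -1 40 -0.25;0 0 0 1 -1 55 -0.25;0 0 0 1 -1 65 -0.25;0 0 0 1 -1 75 -0.25;0 0 0 1 -1 85 -0.25;0 0 0 1 -1 94 -0.25;0 0 0 1 -1 100 -0.25;0 0 0 1 -1 102 -0.25;0 0 0 1 -1 102 -0.25;0 0 0 1 -1 102 -0.25"

```text
time: 9.8
position: [0.5111, -0.0297, 0.0579]
eef_rot: [0.63, 0.776, 0.0, 0.0]
contact_force: [-0.5, 0.4, 0.0]
gripper_width: 0.0353
grasp_force: 0.0
```

Run:
```python
from h import *
c=pointer("pics/top9.png"); print(edge(c))
```

```text
9.85 [-0.1248  0.0705] 0.0581 F [0.36 1.27 0.68] Fl [0.61 1.17] 0.034960891135705705 0.0
[(np.float64(0.1805), np.float32(-9.14)), (np.float64(0.181), np.float32(-8.2)), (np.float64(0.181), np.float32(-8.41))]
```

No contact. Now I'll close on the bar.

Call:
move_arm:
  deltas: "0 0 0 0 0 0 -0.5;0 0 0 0 0 0 -0.7;0 0 0 0 0 0 -0.75;0 0 0 0 0 0 -1;0 0 0 0 0 0 -1;0 0 0 0 0 0 -1;0 0 0 0 0 0 -1"

```text
time: 10.43
position: [0.5097, -0.0298, 0.0576]
eef_rot: [0.63, 0.776, -0.001, -0.001]
contact_force: [-8.8, -0.6, 8.1]
gripper_width: 0.0108
grasp_force: 30.0
```

Run:
```python
from h import *
c=pointer("pics/top10.png"); print(edge(c))
a=np.radians(np.arange(0,61,5)); print(np.c_[np.degrees(a),222*(1-np.cos(a)),222*np.sin(a)].round(0).tolist())
```

```text
10.4833 [-0.1262  0.0706] 0.0576 F [-10.03  -2.44   6.83] Fl [-10.32  -0.32] 0.011133583033182742 30.002492666244507
[(np.float64(0.1805), np.float32(-9.11)), (np.float64(0.181), np.float32(-9.09)), (np.float64(0.1815), np.float32(-10.18))]
[[0.0, 0.0, 0.0], [5.0, 1.0, 19.0], [10.0, 3.0, 39.0], [15.0, 8.0, 57.0], [20.0, 13.0, 76.0], [25.0, 21.0, 94.0], [30.0, 30.0, 111.0], [35.0, 40.0, 127.0], [40.0, 52.0, 143.0], [45.0, 65.0, 157.0], [50.0, 79.0, 170.0], [55.0, 95.0, 182.0], [60.0, 111.0, 192.0]]
```

Bar gripped (11 mm). Lifting in the first stage to 30°, along the arc with −1.5 mm in x.

Call:
move_arm:
  deltas: "0 0 0 0 -1 -4 -1;0 0 0 0 -1 -10 -1;0 0 0 0 -1 -19 -1;0 0 0 0 0 -29 -1;0 0 0 0 2 -39 -1;0 0 0 0 4 -48 -1;0 0 0 0 6 -57 -1;0 0 0 0 9 -67 -1;0 0 0 0 12 -76 -1;0 0 0 0 16 -85 -1;0 0 0 0 19.5 -94 -1;0 0 0 0 24 -103 -1;0 0 0 0 27 -108 -1;0 0 0 0 28.5 -111 -1;0 0 0 0 28.5 -111 -1;0 0 0 0 28.5 -111 -1"

```text
time: 11.82
position: [0.5381, -0.0239, 0.169]
eef_rot: [0.63, 0.776, -0.001, -0.001]
contact_force: [-8.6, -1.3, 0.7]
gripper_width: 0.0109
grasp_force: 30.0
```

Run:
```python
from h import *
c=pointer("pics/top11.png"); print(edge(c)); print(ctrl.get_obs()["wrist_torque"].round(2))
```

```text
11.8667 [-0.0973  0.0706] 0.169 F [-7.91 -1.14  0.18] Fl [-7.97  0.52] 0.011113553269224362 29.999173879623413
[(np.float64(0.1805), np.float32(-8.24)), (np.float64(0.181), np.float32(-11.72)), (np.float64(0.1815), np.float32(-9.97))]
[-0.44  1.72 -0.03]
```

Call:
move_arm:
  deltas: "0 0 0 0 2 -4 -1;0 0 0 0 5 -8 -1;0 0 0 0 10 -16 -1;0 0 0 0 16 -24 -1;0 0 0 0 22 -32 -1;0 0 0 0 29 -39 -1;0 0 0 0 35 -46 -1;0 0 0 0 42 -53 -1;0 0 0 0 49 -59 -1;0 0 0 0 57 -65 -1;0 0 0 0 65 -71 -1;0 0 0 0 73 -76 -1;0 0 0 0 78 -79 -1;0 0 0 0 81 -81 -1;0 0 0 0 81 -81 -1;0 0 0 0 81 -81 -1;0 0 0 0 81 -81 -1"

```text
time: 13.28
position: [0.6179, -0.0072, 0.2522]
eef_rot: [0.63, 0.776, 0.0, 0.001]
contact_force: [-10.3, -0.3, 12.2]
gripper_width: 0.0108
grasp_force: 30.0
```

Run:
```python
from h import *
c=pointer("pics/top12.png"); print(edge(c)); print(ctrl.get_obs()["joint_velocities"].round(3))
s=ctrl.camera("scene"); cv2.imwrite("pics/s12.png",cv2.resize(s["frame"][150:360,180:440],None,fx=3,fy=2.8,interpolation=cv2.INTER_CUBIC))
```

```text
13.3333 [-0.0157  0.0704] 0.2522 F [-9.86 -0.8  11.44] Fl [-9.81  1.25] 0.011000508017154062 30.00615566968918
[(np.float64(0.1805), np.float32(-8.98)), (np.float64(0.181), np.float32(-11.51)), (np.float64(0.1815), np.float32(-9.65))]
[-0.001 -0.001  0.001 -0.    -0.003 -0.001]
```

View pics/s12.png

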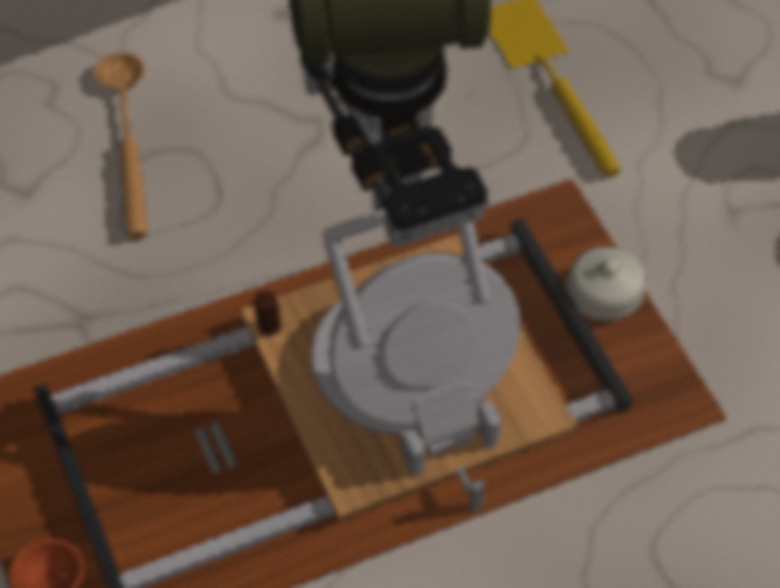

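The lid is up with the bar held in the fingers. I'll check the angle at the loop corner, (330,240) in the crop, and hand in if it agrees.

Run:
```python
from h import *
s=ctrl.camera("scene")
for a in (54,60,66):
    r=np.radians(a); print(a,px(s,[[*wld(.0965-.222*np.cos(r),.021),.075+.222*np.sin(r)]]).round(1))
print("seen",180+330/3,150+240/2.8); here()
```

```text
54 [[287.4 229.6]]
60 [[290.4 233.2]]
66 [[293.7 237.8]]
seen 290.0 235.71428571428572
13.4333 [-0.0157  0.0705] 0.2522 F [-10.71  -0.22  11.76] Fl [-10.53   2.  ] 0.011243386841372728 30.0061896443367
```

The pixel check agrees with about 60°, and so do the kinematics (60.2°). Handing in.

```bash
python3 -c "
from h import *
print(ctrl.job_done())"
```

```text
the job is handed in; nothing more can be done
None
```

Job handed in: the carriage is in the working notch (travel measured at about 0.181 m), the lid is held still at about 60° with the bar in the fingers, and the path stayed clear of the other kitchen things; the hand-in gave no verdict.

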